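Spring-punch the round specimen mount

TASK

Take the square-gripped automatic spring punch out of its hanging stand, set its point on the middle of the round specimen mount and, holding the punch upright, press straight down until its spring trips with a snap. Then hang it back in its free slot by the collar, upright and still, with its point sprung out again. Do not trip the punch anywhere but on the round mount, and leave the pipette and the jar where they are.

Things in the scene. Friction and masses are not known exactly. Their poses are not given: they have to be found in the camera images.
- punch: Loose steel automatic punch, 150 mm, about 0.2 kg, hung upright. Origin at its point, z up its axis. Along z: plunger rod 9 mm thick (0 to 28 mm), round barrel 20 mm thick (to 85), round collar 44 mm across (85 to 91), dark grip 24 x 24 mm square (91 to 145, flats square to its x and y), end cap 20 mm across (to 150). Take it by two opposite grip flats from above; it may be turned any way about z.
- grip (a point): Middle of the punch's square grip, on its axis, 118 mm above the point (27 mm above the top of the collar, 32 mm below the top of the punch).
- collar (a point): Centre of the underside of the punch's collar, 85 mm above the point; this face rests on the stand's fork plate.
- punch_point (a point): The working point of the punch: lower end of its plunger, 6 mm across and flat. It moves up into the barrel with the plunger as the punch is pressed.
- punch_tip (a joint): How far the plunger is pressed into the barrel, m: 0 = fully out, 0.0135 = bottomed. The push needed climbs from 2 N to about 11 N at 0.010, where the spring trips; past 0.0115 it has tripped and the push collapses to about 5 N by the stop. It springs out by itself when the punch is lifted.
- stand: Fixed stand, origin under its centre. Grey base 110 x 250 x 10 mm (x, y, z), three posts at the rear (+x), aluminium fork plate 6 mm thick, top at 110 mm, x -35 to 40, y -125 to 125 mm. Two slots 28 mm wide at y = +70 and -70 mm run along x from the open front (x -35) to x +14 mm: a tool comes out along the stand's -x and goes in along +x. Only the two tools stand above the plate.
- place_a (a point): Where a collar's underside centre belongs in the slot at the stand's +y end: on the top of the fork plate, 110 mm up, at stand x 0, y +70 mm. The punch starts in this or the other slot; the pipette has the other one.
- place_b (a point): The same for the slot at the stand's -y end (stand x 0, y -70 mm).
- carrier: Fixed specimen carrier, turned any way: grey slab 90 x 170 x 24 mm (x, y, z), origin under its centre, with two black mounts standing 10 mm out of it (tops 34 mm above the bench), each with a bright metal face in its middle: a round one 46 mm across at y = +42 mm, a square one 46 x 46 mm at y = -42 mm.
- round_center (a point): Centre of the top of the round mount, 34 mm above the bench: where the punch's point is to be pressed.
- pipette: Bystander: white round-bodied pipette 179 mm long hanging in the stand's other slot by a like collar 44 mm across; its round handle is 30 mm across and its top stands 204 mm above the bench. Origin at its lower end.
- jar: Bystander: loose black-capped jar, 60 mm across and 75 mm tall, upright on the bench. Origin under its centre.
There are look-alikes about, which are no part of the job. Of the things that look like the carrier, take the one that is farthest from the robot's base at the start.

How it is judged:
By the outcome, as a careful person would: the job done as asked, in the order asked, and still so for the second after the job is handed in, with the robot touching nothing.
It also fails if it takes over 64 s, if anything falls off the work surface, if the arm or the gripper's body presses on something with over 40 N, if the wrist force passes 120 N, or if a joint passes its speed limit or range.

ROBOT

A 6-joint arm with a two-finger parallel gripper is mounted at the origin on the work surface. World frame = base frame: x ahead of the robot, y to its left, z up, the work surface at z = 0. Lengths are in m, angles in rad, forces in N, time in s.
With the tool pointing down it reaches from about 0.3 to 0.875 m from the base axis. Payload 6.4 kg.
Tool frame: the origin (TCP) lies midway between the tips of the shut fingers; the grasp point (between the pads) lies 19 mm behind it; z points along the fingers, y is the line along which they close (so a half turn about z gives the same grasp; the last joint's range is limited). The gripper opens to 85 mm and grips with 20 to 120 N. Pads are 22 mm wide; open, the fingers measure 114 mm over their backs; the gripper's body (76 mm by 85 mm) begins 54 mm behind the grasp point. The pads swing forward as they close: fully open they stand 13 mm farther back than shut.
Start: joints at [-1.414, 0.181, 1.607, -0, 1.354, -0.206], TCP at [0.204, -0.538, 0.211] pointing down, gripper open.
Joint ranges: [-2.99, 2.99], [-0.89, 2.07], [0.3, 2.58], [-1.14, 4.28], [0, 2.63], [-3.12, 3.12]. Speed limits (rad/s): [2.57, 2.57, 3.01, 3.14, 3.14, 3.14].

INTERFACE

Orientations are given as a unit quaternion [w, x, y, z].
In Python, from bench import sensors, vision, ctrl gives the robot as it stands.
- The arm moves only by the tool carry_out, never from a script. Its argument "deltas" is text: rows parted by semicolons, each of 7 numbers parted by spaces: the shift along the tool's x, y, z in mm, then the turn, a rotation vector about the tool's x, y, z in rad, then the closure, from 0 (fully open) to 1 (shut). In form: tx ty tz ax ay az claw; .... A call has 1 to 12 rows; each row is the pose to reach, as a shift and turn from the pose commanded when the call began, along the tool's axes at that moment; what a row does not reach only later rows make up. A row lasts 1/8 s, in which the tool goes at most 62.5 mm and 10.7 degrees, less where a joint would pass 70% of its speed; a pose out of reach is approached as far as the arm can. A call with a gripper value outside its range is refused whole. The fingers move at their own pace and stop on an object; the grip force is fixed at half the most. Time passes only in rows, so rows that repeat a pose let the fingers close. It gives the time, the measured TCP pose, the force, the opening and the grip force at its end, in the units of the state.
- sensors.get_obs(): the state, without advancing time (a new reading comes with each control period).
- vision.camera(name): name is "side" or "top" or "wrist"; returns the picture (400x640x3 uint8, blue, green, red); there is no depth.
- vision.camera_model(name): a dict with "K" (3x3 intrinsics, pixels), "extrinsics" (4x4, takes a point from world to camera coordinates); the wrist camera has in their place "hand_eye" (4x4, takes a point from camera to tool coordinates, whose origin is the TCP and whose axes are the flange's). Camera axes: x right, y down, z forward; pixel columns grow to the right and rows downward; lengths in m; the calibration is good to about 2 mm. A picture is of the moment at which its call begins: read the wrist's pose just before it. camera_model takes no time and is no camera call.
- ctrl.hand_in(): hands the job in; it is judged then, once.
The state is a dict: "time_s": time; "q": joint angles; "dq": joint speeds; "joint_efforts": joint torques, N m; "eef_pos": TCP position; "eef_rot": TCP orientation; "wrist_force": force on the tool from outside, world axes, zero at the start; "torque": the same for the moment, N m; "opening": opening from 0.0 (shut) to 1.0 (fully open); "grasp_force": force on a finger pad.
Only numpy, scipy, OpenCV 4.12 (cv2) and the standard library are available. Lean on these libraries where they do the work, as an engineer would, in place of code of your own. Each camera call takes 0.05 s, during which the arm holds its last target. There are 200 camera calls.

## Working session

There is one attempt and no reset: what is moved stays moved. The work goes in short steps, Python scripts to look and compute and a tool call to move; the robot and the scene stay as the last step left them, time stands still between calls to the robot, and variables do not carry over. Pictures are saved under pics/ and viewed, at most 13 in all, crops included, and the job is handed in when it is done.

Besides the shell and the picture viewer there is one more tool, called after "Call:" as name(argument=value, ...) on one line, values as JSON. carry_out: Moves the arm, as the interface text tells. Its arguments: {"type":"object","properties":{"deltas":{"type":"string"}},"required":["deltas"]}

```bash
ls; mkdir -p pics; cat > h.py <<'E'
import numpy as np, cv2
from scipy.spatial.transform import Rotation as R
from bench import sensors, vision, ctrl
def cam(n):
    m=vision.camera_model(n); K=np.array(m["K"])
    if n=="wrist":
        o=sensors.get_obs(); q=np.array(o["eef_rot"]); T=np.eye(4)
        T[:3,:3]=R.from_quat(q[[1,2,3,0]]).as_matrix(); T[:3,3]=o["eef_pos"]
        C=T@np.array(m["hand_eye"])
    else: C=np.linalg.inv(np.array(m["extrinsics"]))
    return K,C
def ray(K,C,uv,z):
    d=C[:3,:3]@np.linalg.solve(K,[uv[0],uv[1],1.]); return C[:3,3]+d*(z-C[2,3])/d[2]
def proj(K,C,p):
    c=np.linalg.inv(C)@np.append(p,1); u=K@c[:3]; return u[:2]/u[2]
E
python3 - <<'E'
from h import *
for n in("top","side","wrist"):
    K,C=cam(n); print(n,K[0,0],C.round(3).tolist())
    cv2.imwrite(f"pics/{n}0.png",vision.camera(n))
print(sensors.get_obs())
E
```

```text
pics
top 393.2574909328699 [[0.022, -0.992, 0.12, 0.298], [-0.999, -0.019, 0.025, 0.049], [-0.023, -0.121, -0.992, 1.23], [0.0, 0.0, 0.0, 1.0]]
side 449.6752895041726 [[-0.87, -0.269, 0.414, 0.004], [-0.493, 0.506, -0.708, 0.773], [-0.019, -0.82, -0.572, 0.709], [0.0, 0.0, 0.0, 1.0]]
wrist 346.1183639955239 [[0.356, -0.895, -0.269, 0.273], [-0.935, -0.341, -0.1, -0.512], [-0.002, 0.287, -0.958, 0.374], [0.0, 0.0, 0.0, 1.0]]
{'time_s': 0.15, 'q': array([-1.41432470e+00,  1.81386745e-01,  1.60777065e+00, -8.54929911e-07,
        1.35380103e+00, -2.06316698e-01]), 'dq': array([-0.0005704 , -0.00273252, -0.00368868, -0.0016775 , -0.00049811,
        0.00026583]), 'joint_efforts': array([ 1.67329022e-04, -4.45263326e+01, -3.51694322e+01, -3.68917381e-04,
        5.81358894e-03, -3.73276782e-05]), 'eef_pos': array([ 0.2039931 , -0.53711837,  0.20998563]), 'eef_rot': array([-6.82684122e-04,  9.83592895e-01,  1.80401085e-01,  1.66002360e-05]), 'wrist_force': array([-0.34880124, -0.43201525,  0.86961153]), 'torque': array([-0.00527701,  0.05084525,  0.01066656]), 'grasp_force': 0.0, 'opening': 0.995384553744748}
```

View pics/top0.png

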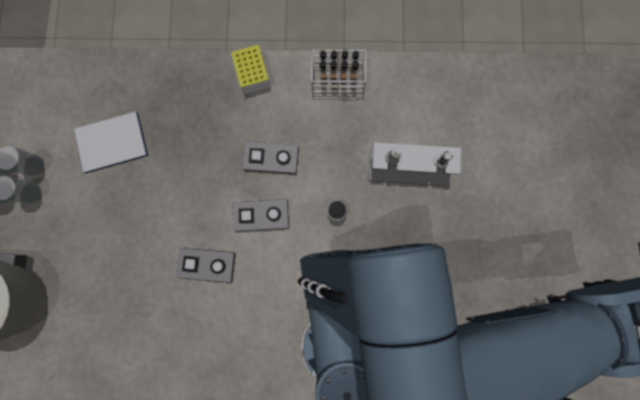

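View pics/side0.png

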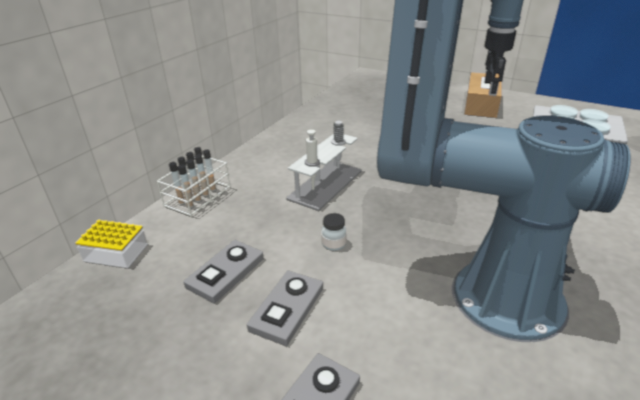

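The top view shows three carrier look-alikes at (271,158), (261,215) and (206,265). The stand is at (416,158), with the white pipette at (393,155), the dark-gripped punch at (445,158) and the jar at (337,211).

```bash
python3 - <<'E'
from h import *
K,C=cam("top")
for uv in [(284,158),(274,214),(218,267),(257,156),(246,215),(190,264)]:
    p=ray(K,C,uv,.034); print(uv,p.round(3),np.hypot(*p[:2]).round(3))
im=cv2.imread("pics/top0.png"); s=cv2.imread("pics/side0.png")
for uv in [(372,143),(461,148),(460,173),(372,170)]: print(uv,ray(K,C,uv,.11).round(3))
print(ray(K,C,(445,155),.195).round(3))
a=cv2.resize(im[130:200,350:480],None,fx=6,fy=6,interpolation=cv2.INTER_CUBIC)[:420,:780]
cv2.imwrite("pics/c1.png",a)
E
```

```text
(284, 158) [0.571 0.181 0.034] 0.599
(274, 214) [0.395 0.206 0.034] 0.446
(218, 267) [0.231 0.37  0.034] 0.437
(257, 156) [0.575 0.266 0.034] 0.634
(246, 215) [0.39  0.292 0.034] 0.488
(190, 264) [0.238 0.456 0.034] 0.514
(372, 143) [ 0.602 -0.082  0.11 ]
(461, 148) [ 0.591 -0.339  0.11 ]
(460, 173) [ 0.518 -0.335  0.11 ]
(372, 170) [ 0.522 -0.083  0.11 ]
[ 0.549 -0.267  0.195]
```

View pics/c1.png

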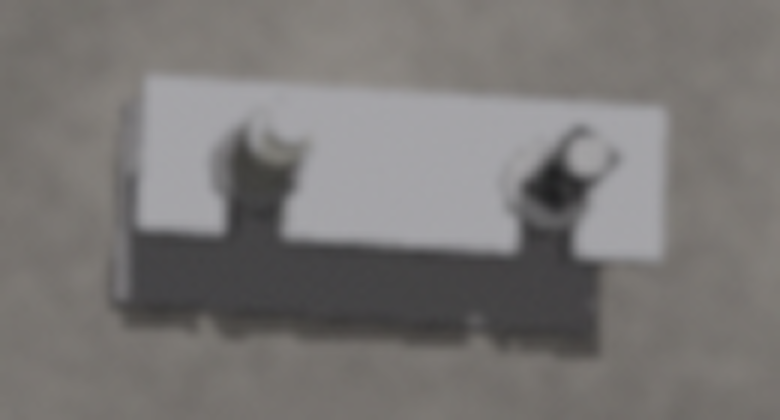

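The slots open toward the robot (world -x). The punch (dark square grip, steel cap) is in the right-hand slot, crop pixel (545,185), which is place_b. The pipette is at crop (255,170). The carrier to use is the one at (271,158), the farthest of the three; its round mount is at about (0.571, 0.181). Next I move above the punch for a closer look.

Call:
carry_out(deltas="0 0 -60 0 0 0 0; 60 -18 -90 0 0 0 0; 120 -36 -90 0 0 0 0; 180 -55 -90 0 0 0 0; 240 -73 -90 0 0 0 0; 300 -91 -90 0 0 0 0; 360 -109 -90 0 0 0 0; 400 -121 -90 0 0 0 0; 418 -127 -90 0 0 0 0; 418 -127 -90 0 0 0 0; 418 -127 -90 0 0 0 0")

```text
time_s: 1.52
eef_pos: [0.5488, -0.2716, 0.3005]
eef_rot: [0.0, 0.984, 0.18, -0.0]
wrist_force: [-0.7, -0.2, 1.1]
opening: 1.003
grasp_force: 0.0
```

```bash
python3 - <<'E'
from h import *
K,C=cam("wrist"); im=vision.camera("wrist"); cv2.imwrite("pics/w1.png",im)
o=sensors.get_obs(); print(o["eef_pos"],o["eef_rot"],o["time_s"],o["wrist_force"]); np.savez("w1.npz",K=K,C=C)
print(K)
E
```

```text
[ 0.54871385 -0.27180333  0.30065011] [ 9.17873152e-05  9.83761935e-01  1.79478076e-01 -2.58909206e-04] 1.575 [-0.16040618 -0.27452772 -0.44942817]
[[346.118364     0.         315.5525192 ]
 [  0.         346.118364   195.30946717]
 [  0.           0.           1.        ]]
```

View pics/w1.png

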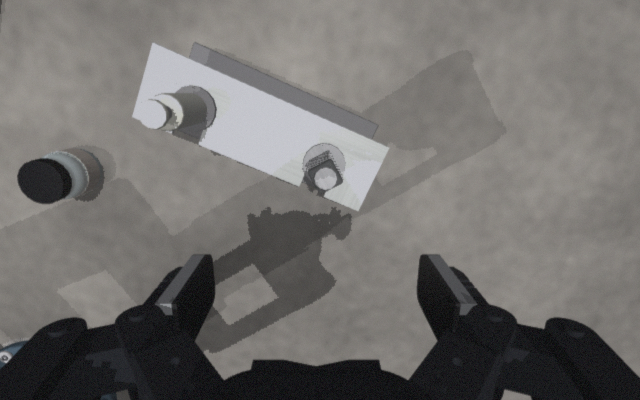

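The wrist view shows the punch's end cap at (325,178), its collar at (323,160), the pipette at (160,113) and the jar at (45,180). I'll zoom in on the punch for its yaw and position, and fit the plate.

```bash
python3 - <<'E'
from h import *
d=np.load("w1.npz"); K,C=d["K"],d["C"]; im=cv2.imread("pics/w1.png")
print("cap",ray(K,C,(325,178),.175).round(4),"collar",ray(K,C,(323,160),.116).round(4))
for uv in [(153,43),(134,117),(359,211),(390,149)]: print(uv,ray(K,C,uv,.11).round(4))
cv2.imwrite("pics/c2.png",cv2.resize(im[135:215,270:380],None,fx=7,fy=7,interpolation=cv2.INTER_CUBIC))
E
```

```text
cap [ 0.5536 -0.2792  0.175 ] collar [ 0.5574 -0.2771  0.116 ]
(153, 43) [ 0.6039 -0.0871  0.11  ]
(134, 117) [ 0.5299 -0.0849  0.11  ]
(359, 211) [ 0.5179 -0.3344  0.11  ]
(390, 149) [ 0.5915 -0.3379  0.11  ]
```

View pics/c2.png

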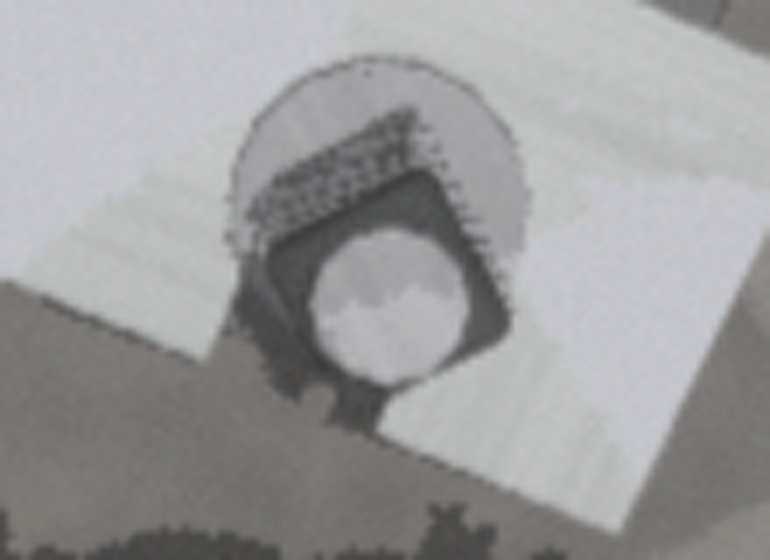

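```bash
python3 - <<'E'
from h import *
d=np.load("w1.npz"); K,C=d["K"],d["C"]
f=lambda u,v,z: ray(K,C,(270+(u+.5)/7-.5,135+(v+.5)/7-.5),z)
print("cap",f(390,305,.175).round(4),"collar",f(378,206,.116).round(4))
a,b,c=f(270,245,.17),f(425,172,.17),f(508,325,.17)
print(a,b,c,"ctr",(a+c)/2)
for e in(b-a,c-b): print(np.linalg.norm(e),np.arctan2(e[1],e[0]))
o=sensors.get_obs(); q=o["eef_rot"]; M=R.from_quat(q[[1,2,3,0]]).as_matrix(); print(np.arctan2(M[1,1],M[0,1]))
print("tool delta",M.T@(np.append(f(390,305,.175)[:2],.124)-o["eef_pos"]))
E
```

```text
cap [ 0.5536 -0.2795  0.175 ] collar [ 0.5537 -0.2792  0.116 ]
[ 0.55433419 -0.26334831  0.17      ] [ 0.56970241 -0.27798267  0.17      ] [ 0.55531655 -0.2948216   0.17      ] ctr [ 0.55482537 -0.27908495  0.17      ]
0.02122137143863833 -0.760943056393112
0.022147295946536374 -2.277793769888543
-1.2098845153050202
tool delta [0.00193966 0.00889035 0.17664986]
```

Call:
carry_out(deltas="2 9 0 0 0 -0.18 0; 2 9 20 0 0 -0.36 0; 2 9 50 0 0 -0.476 0; 2 9 90 0 0 -0.476 0; 2 9 130 0 0 -0.476 0; 2 9 160 0 0 -0.476 0; 2 9 176 0 0 -0.476 0; 2 9 176 0 0 -0.476 0; 2 9 176 0 0 -0.476 0.5; 2 9 176 0 0 -0.476 0.6; 2 9 176 0 0 -0.476 0.6")

```text
time_s: 2.95
eef_pos: [0.5554, -0.2785, 0.1257]
eef_rot: [0.001, 0.913, 0.407, 0.0]
wrist_force: [0.2, 0.3, 0.1]
opening: 0.401
grasp_force: 0.0
```

Call:
carry_out(deltas="0 0 0 0 0 0 1; 0 0 0 0 0 0 1; 0 0 0 0 0 0 1; 0 0 0 0 0 0 1; 0 0 0 0 0 0 1")

```text
time_s: 3.58
eef_pos: [0.555, -0.2782, 0.1254]
eef_rot: [0.0, 0.913, 0.407, 0.0]
wrist_force: [-1.6, 1.4, 5.9]
opening: 0.268
grasp_force: 59.1
```

```bash
python3 - <<'E'
from h import *
o=sensors.get_obs(); print({k:np.round(o[k],4) for k in("time_s","eef_pos","eef_rot","wrist_force","torque","opening","grasp_force","q")})
q=o["eef_rot"]; M=R.from_quat(q[[1,2,3,0]]).as_matrix(); print(M.round(4))
cv2.imwrite("pics/w2.png",vision.camera("wrist"))
E
```

```text
{'time_s': np.float64(3.575), 'eef_pos': array([ 0.555 , -0.2782,  0.1254]), 'eef_rot': array([2.000e-04, 9.133e-01, 4.073e-01, 1.000e-04]), 'wrist_force': array([-1.6491,  1.4466,  5.9309]), 'torque': array([ 0.3423,  0.3747, -0.0327]), 'opening': np.float64(0.2681), 'grasp_force': np.float64(59.0886), 'q': array([-0.6555,  0.3642,  1.5592,  0.    ,  1.2177,  0.0763])}
[[ 6.682e-01  7.440e-01  4.000e-04]
 [ 7.440e-01 -6.682e-01 -2.000e-04]
 [ 1.000e-04  4.000e-04 -1.000e+00]]
```

View pics/w2.png

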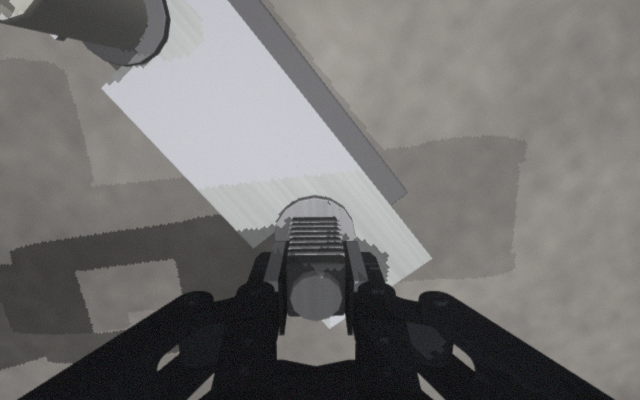

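The fingers hold the grip: the opening is about 23 mm and the cap is centred at (317,293). I lift slightly, slide out of the open front and raise.

Call:
carry_out(deltas="0 0 -4 0 0 0 1; 0 0 -8 0 0 0 1; 0 0 -8 0 0 0 1; -10 -12 -8 0 0 0 1; -25 -31 -8 0 0 0 1; -42 -52 -8 0 0 0 1; -57 -70 -8 0 0 0 1; -57 -70 -25 0 0 0 1; -57 -70 -60 0 0 0 1; -57 -70 -95 0 0 0 1; -57 -70 -115 0 0 0 1; -57 -70 -115 0 0 0 1")

```text
time_s: 5.12
eef_pos: [0.4666, -0.2749, 0.2427]
eef_rot: [0.003, 0.913, 0.407, 0.001]
wrist_force: [-0.7, -0.5, -1.6]
opening: 0.266
grasp_force: 59.6
```

Call:
carry_out(deltas="25 -16 0 0 0 0 1; 60 -38 0 0 0 0 1; 97 -62 0 0 0 0 1; 134 -86 0 0 0 0 1; 171 -110 0 0 0 0 1; 208 -134 0 0 0 0 1; 245 -158 0 0 0 0 1; 282 -182 0 0 0 0 1; 320 -206 0 0 0 0 1; 342 -220 0 0 0 0 1; 349 -224 0 0 0 0 1; 349 -224 0 0 0 0 1")

```text
time_s: 6.62
eef_pos: [0.5311, 0.1355, 0.2389]
eef_rot: [-0.0, 0.913, 0.408, -0.001]
wrist_force: [0.0, -0.6, -1.3]
opening: 0.267
grasp_force: 59.5
```

```bash
python3 - <<'E'
from h import *
K,C=cam("wrist"); o=sensors.get_obs(); im=vision.camera("wrist"); np.savez("w3.npz",K=K,C=C)
print({k:np.round(o[k],4) for k in("time_s","eef_pos","eef_rot","wrist_force","torque","opening","grasp_force")})
cv2.imwrite("pics/w3.png",im)
g=cv2.cvtColor(im,cv2.COLOR_BGR2GRAY)
_,b=cv2.threshold(g,200,255,0)
for c in cv2.findContours(b,cv2.RETR_EXTERNAL,cv2.CHAIN_APPROX_NONE)[0]:
    if cv2.contourArea(c)>80:
        e=cv2.fitEllipse(c); print(cv2.contourArea(c),np.round(e[0],1),np.round(e[1],1),ray(K,C,e[0],.034).round(4))
E
```

```text
{'time_s': np.float64(6.625), 'eef_pos': array([0.5311, 0.1355, 0.2389]), 'eef_rot': array([-1.000e-04,  9.132e-01,  4.076e-01, -7.000e-04]), 'wrist_force': array([ 0.0221, -0.6048, -1.2736]), 'torque': array([ 0.0054,  0.0297, -0.0211]), 'opening': np.float64(0.2665), 'grasp_force': np.float64(59.5321)}
2005.5 [530.1 328. ] [ 32.8 121.1] [ 0.5908 -0.2025  0.034 ]
619.5 [309.5 209.2] [18.1 63.2] [0.4901 0.0993 0.034 ]
347.0 [179.6 191.9] [19.7 22.6] [0.3961 0.2106 0.034 ]
523.0 [116.  139.4] [24.5 30.2] [0.3894 0.2946 0.034 ]
451.0 [313.5  97.2] [23.5 24.6] [0.5746 0.1867 0.034 ]
95.0 [625.8  95.6] [ 7.2 61.5] [ 0.8135 -0.0252  0.034 ]
698.5 [259.   26.8] [29.3 33.5] [0.5791 0.2709 0.034 ]
100.0 [586.3  35.4] [ 2.2 79.3] [0.8117 0.0523 0.034 ]
143.0 [619.9  32.7] [ 2.5 93.4] [0.8373 0.0326 0.034 ]
```

View pics/w3.png

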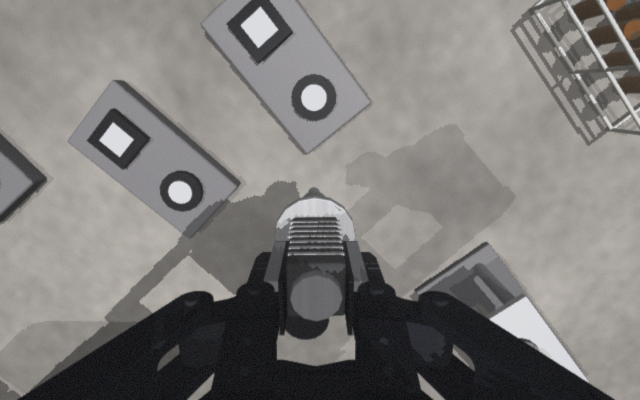

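The round mount's bright face is at (313.5,97), the square one at (259,27), and the held punch hangs straight between the fingers. I check the punch's offset in the tool frame and get a refined top view of the mount.

```bash
python3 - <<'E'
from h import *
K,C=cam("wrist"); o=sensors.get_obs(); q=o["eef_rot"]; M=R.from_quat(q[[1,2,3,0]]).as_matrix()
im=cv2.imread("pics/w3.png"); 
p=ray(K,C,(316,297),o["eef_pos"][2]+.0496); print("cap in tool (mm)",1e3*(M.T@(p-o["eef_pos"])))
# collar's far edge: top arc, apex ~ (315,197) at collar top z
p=ray(K,C,(315,197),o["eef_pos"][2]-.1004+.088); print("collar far edge, expect x=22:",1e3*(M.T@(p-o["eef_pos"])))
K,C=cam("top"); im=vision.camera("top"); g=cv2.cvtColor(im,cv2.COLOR_BGR2GRAY)
cs=[]
for t in (cv2.imread("pics/top0.png",0),g):
  x0,y0=272,146; b=(t[y0:y0+24,x0:x0+26]>170).astype(np.uint8)
  m=cv2.moments(b,True)
  if m["m00"]: u=(m["m10"]/m["m00"]+x0,m["m01"]/m["m00"]+y0); print(m["m00"],u,ray(K,C,u,.034).round(4))
E
```

```text
cap in tool (mm) [ -1.58371865   1.05285633 -49.59887173]
collar far edge, expect x=22: [19.07755661  0.4931199  12.38062234]
```

Call:
carry_out(deltas="20 -1 0 0 0 0 1; 45 -2 0 0 0 0 1; 63 -2 5 0 0 0 1; 69 -2 25 0 0 0 1; 69 -2 50 0 0 0 1; 69 -2 70 0 0 0 1; 69 -2 79 0 0 0 1; 69 -2 79 0 0 0 1; 69 -2 79 0 0 0 1")

```text
time_s: 7.85
eef_pos: [0.5767, 0.1881, 0.1618]
eef_rot: [0.0, 0.913, 0.407, 0.001]
wrist_force: [0.2, -0.3, -2.0]
opening: 0.27
grasp_force: 59.5
```

```bash
python3 - <<'E'
from h import *
K,C=cam("wrist"); o=sensors.get_obs(); w=vision.camera("wrist"); s=vision.camera("side")
print({k:np.round(o[k],4) for k in("time_s","eef_pos","eef_rot","wrist_force")})
np.savez("w4.npz",K=K,C=C,p=o["eef_pos"],q=o["eef_rot"]); cv2.imwrite("pics/w4.png",w); cv2.imwrite("pics/s4.png",s)
Ks,Cs=cam("side"); m=np.array([.5746,.1867,.034]); u=proj(Ks,Cs,m); v=proj(K,C,m); print(u,v)
a=[]
for im,c in((w,v),(s,u)):
    x=int(np.clip(c[0]-32,0,576)); y=int(np.clip(c[1]-32,0,336)); print(x,y); a.append(cv2.resize(im[y:y+64,x:x+64],(400,400),interpolation=cv2.INTER_CUBIC))
cv2.imwrite("pics/c4.png",np.hstack(a))
E
```

```text
{'time_s': np.float64(7.85), 'eef_pos': array([0.5767, 0.1881, 0.1618]), 'eef_rot': array([3.000e-04, 9.134e-01, 4.071e-01, 9.000e-04]), 'wrist_force': array([ 0.2009, -0.2824, -2.028 ])}
[235.59262609 251.33051464] [313.90015769 182.17138419]
281 150
203 219
```

View pics/c4.png

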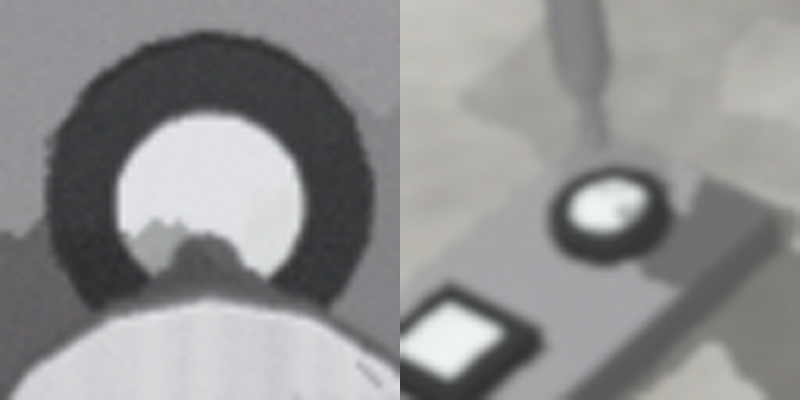

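```bash
python3 - <<'E'
from h import *
d=np.load("w4.npz"); K,C,p,q=d["K"],d["C"],d["p"],d["q"]; M=R.from_quat(q[[1,2,3,0]]).as_matrix(); z=p[2]-.1004
Ks,Cs=cam("side"); f=lambda v,o,x0,y0:((v-x0+.5)/6.25-.5+o,)
W=lambda x,y:(281+(x+.5)/6.25-.5,150+(y+.5)/6.25-.5); S=lambda x,y:(203+(x-400+.5)/6.25-.5,219+(y+.5)/6.25-.5)
mw=ray(K,C,W(210,203),.034); tw=ray(K,C,W(205,235),z); ms=ray(Ks,Cs,S(610,212),.034); ts=ray(Ks,Cs,S(594,147),z)
for n,a in(("mw",mw),("tw far edge",tw),("ms",ms),("ts",ts)): print(n,a.round(4))
print("need wrist (tool mm)",1e3*(M.T@(mw-tw)),"side",1e3*(M.T@(ms-ts)), "M",M.round(3).tolist())
E
```

```text
mw [0.5748 0.1866 0.034 ]
tw far edge [0.5764 0.1891 0.0614]
ms [0.5708 0.1893 0.034 ]
ts [0.5756 0.1871 0.0614]
need wrist (tool mm) [-2.89805888  0.49543624 27.38356136] side [-1.56477314 -5.09111129 27.37854696] M [[0.668, 0.744, 0.002], [0.744, -0.668, 0.0], [0.001, 0.001, -1.0]]
```

The wrist crop shows the point at (205,235), over the middle of the round bright face at (210,203), within about 1 mm once the 3 mm tip radius is allowed for. I lower to contact and begin pressing.

Call:
carry_out(deltas="-1 0 8 0 0 0 1; -1 0 16 0 0 0 1; -1 0 22 0 0 0 1; -1 0 25 0 0 0 1; -1 0 28 0 0 0 1; -1 0 30 0 0 0 1; -1 0 32 0 0 0 1; -1 0 33 0 0 0 1; -1 0 34 0 0 0 1; -1 0 34 0 0 0 1")

```text
time_s: 9.2
eef_pos: [0.5757, 0.1877, 0.1278]
eef_rot: [0.0, 0.913, 0.407, 0.001]
wrist_force: [-3.4, 0.1, 7.3]
opening: 0.269
grasp_force: 60.9
```

Call:
carry_out(deltas="0 0 1 0 0 0 1; 0 0 2 0 0 0 1; 0 0 2 0 0 0 1")

```text
time_s: 9.57
eef_pos: [0.5757, 0.1877, 0.1261]
eef_rot: [0.0, 0.913, 0.407, 0.001]
wrist_force: [-2.5, 0.4, 8.2]
opening: 0.266
grasp_force: 61.1
```

Call:
carry_out(deltas="0 0 1 0 0 0 1; 0 0 1 0 0 0 1")

```text
time_s: 9.82
eef_pos: [0.5758, 0.1877, 0.1252]
eef_rot: [0.0, 0.913, 0.407, 0.001]
wrist_force: [-3.7, 0.1, 9.0]
opening: 0.262
grasp_force: 61.2
```

Call:
carry_out(deltas="0 0 1 0 0 0 1; 0 0 1 0 0 0 1")

```text
time_s: 10.07
eef_pos: [0.5758, 0.1877, 0.1242]
eef_rot: [0.0, 0.913, 0.407, 0.001]
wrist_force: [-3.9, 0.5, 9.5]
opening: 0.269
grasp_force: 61.3
```

Call:
carry_out(deltas="0 0 1 0 0 0 1; 0 0 1 0 0 0 1")

```text
time_s: 10.32
eef_pos: [0.5758, 0.1877, 0.1232]
eef_rot: [0.0, 0.913, 0.407, 0.001]
wrist_force: [-4.0, 0.7, 9.2]
opening: 0.269
grasp_force: 61.3
```

Call:
carry_out(deltas="0 0 0.7 0 0 0 1; 0 0 0.7 0 0 0 1")

```text
time_s: 10.58
eef_pos: [0.5757, 0.1877, 0.1224]
eef_rot: [0.0, 0.913, 0.407, 0.001]
wrist_force: [-3.4, 0.3, 8.1]
opening: 0.268
grasp_force: 61.2
```

Call:
carry_out(deltas="0 0 0.7 0 0 0 1; 0 0 0.7 0 0 0 1")

```text
time_s: 10.82
eef_pos: [0.5756, 0.1876, 0.1214]
eef_rot: [0.0, 0.913, 0.407, 0.0]
wrist_force: [-3.2, -0.6, 6.5]
opening: 0.266
grasp_force: 60.9
```

Call:
carry_out(deltas="0 0 0.5 0 0 0 1; 0 0 0.5 0 0 0 1")

```text
time_s: 11.08
eef_pos: [0.5755, 0.1876, 0.1206]
eef_rot: [-0.0, 0.913, 0.407, 0.0]
wrist_force: [-3.8, 0.5, 5.2]
opening: 0.266
grasp_force: 60.7
```

Call:
carry_out(deltas="0 0 0.5 0 0 0 1; 0 0 0.5 0 0 0 1")

```text
time_s: 11.32
eef_pos: [0.5756, 0.1877, 0.1205]
eef_rot: [0.0, 0.913, 0.407, 0.001]
wrist_force: [-2.6, 1.0, 8.9]
opening: 0.265
grasp_force: 61.1
```

Call:
carry_out(deltas="0 0 -3 0 0 0 1; 0 0 -8 0 0 0 1; 0 0 -16 0 0 0 1; 0 0 -30 0 0 0 1; 0 0 -60 0 0 0 1; 0 0 -90 0 0 0 1; 0 0 -115 0 0 0 1; 0 0 -120 0 0 0 1; 0 0 -120 0 0 0 1")

```text
time_s: 12.45
eef_pos: [0.5751, 0.1873, 0.2388]
eef_rot: [-0.0, 0.913, 0.407, -0.0]
wrist_force: [-0.4, 0.1, -2.7]
opening: 0.27
grasp_force: 59.6
```

```bash
python3 - <<'E'
from h import *
o=sensors.get_obs(); q=o["eef_rot"]; M=R.from_quat(q[[1,2,3,0]]).as_matrix(); print(o["eef_pos"],M.round(4).tolist())
K,C=cam("wrist"); im=vision.camera("wrist"); cv2.imwrite("pics/w5.png",im)
im3=cv2.imread("pics/w3.png"); a=lambda i:cv2.resize(i[180:330,260:375],(390,500))
cv2.imwrite("pics/c5.png",np.hstack([a(im3),a(im)]))
for n,g in(("pre-exit",(.4652,-.2738,.242)),("place",(.555,-.2782,.1254))): print(n,(1e3*M.T@(np.array(g)-o["eef_pos"])).round(1))
E
```

```text
[0.57513759 0.18732029 0.23876822] [[0.6684, 0.7438, -0.0003], [0.7438, -0.6684, -0.0001], [-0.0003, -0.0002, -1.0]]
pre-exit [-416.5  226.4   -3.1]
place [-359.7  296.2  113.4]
```

View pics/c5.png

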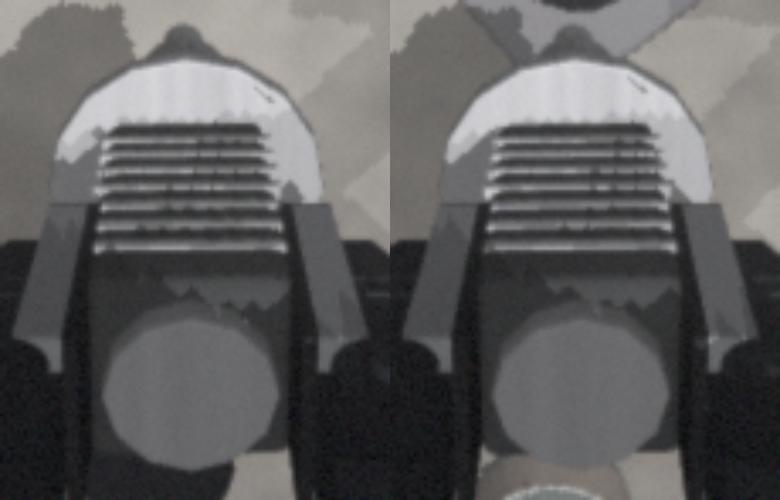

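The two views are identical, so the punch did not slip in the grip, and its plunger is out again. The push peaked, collapsed and reached the stop, so the spring tripped. Now I go back to the slot's front.

Call:
carry_out(deltas="-20 11 0 0 0 0 1; -55 30 0 0 0 0 1; -97 53 0 0 0 0 1; -139 76 0 0 0 0 1; -181 98 0 0 0 0 1; -223 121 0 0 0 0 1; -265 144 0 0 0 0 1; -307 167 0 0 0 0 1; -349 190 0 0 0 0 1; -390 212 0 0 0 0 1; -411 223 0 0 0 0 1; -416 226 0 0 0 0 1")

```text
time_s: 14.0
eef_pos: [0.4637, -0.2746, 0.2382]
eef_rot: [-0.001, 0.914, 0.406, -0.001]
wrist_force: [-0.6, -0.3, -2.2]
opening: 0.268
grasp_force: 59.5
```

Call:
carry_out(deltas="0 0 20 0 0 0 1; 0 0 50 0 0 0 1; 0 0 80 0 0 0 1; 0 0 98 0 0 0 1; 0 0 104 0 0 0 1; 0 0 104 0 0 0 1; 0 0 104 0 0 0 1")

```text
time_s: 14.88
eef_pos: [0.4661, -0.2737, 0.1365]
eef_rot: [0.001, 0.913, 0.407, 0.0]
wrist_force: [0.2, 0.1, -1.9]
opening: 0.271
grasp_force: 59.4
```

```bash
python3 - <<'E'
from h import *
o=sensors.get_obs(); q=o["eef_rot"]; M=R.from_quat(q[[1,2,3,0]]).as_matrix(); print(o["time_s"],o["eef_pos"],M.round(4).tolist())
for n,g in(("place",(.555,-.2782,.1254)),("align",np.array((.555,-.2782,.1334))+.09*np.array((-.9988,.049,0)))): print(n,(1e3*M.T@(np.array(g)-o["eef_pos"])).round(1))
E
```

```text
14.875 [ 0.46607826 -0.27366355  0.1365291 ] [[0.6683, 0.7439, 0.0016], [0.7439, -0.6683, -0.0015], [-0.0, 0.0022, -1.0]]
place [56.1 69.2 11.3]
align [-0.7 -0.6  3.1]
```

Call:
carry_out(deltas="10 12 3 0 0 0 1; 24 29 3 0 0 0 1; 38 47 3 0 0 0 1; 50 61 3 0 0 0 1; 56 69 3 0 0 0 1; 56 69 3 0 0 0 1; 56 69 6 0 0 0 1; 56 69 8 0 0 0 1; 56 69 9 0 0 0 1; 56 69 10 0 0 0 1; 56 69 10 0 0 0 1")

```text
time_s: 16.25
eef_pos: [0.5541, -0.2776, 0.1255]
eef_rot: [0.0, 0.913, 0.407, 0.0]
wrist_force: [-0.8, -0.0, -0.4]
opening: 0.27
grasp_force: 59.7
```

```bash
python3 - <<'E'
from h import *
o=sensors.get_obs(); print(o["eef_pos"],o["wrist_force"],o["torque"])
w=vision.camera("wrist");s=vision.camera("side"); cv2.imwrite("pics/w6.png",w)
Ks,Cs=cam("side"); u=proj(Ks,Cs,np.array([.554,-.279,.11])); x,y=int(u[0]-50),int(u[1]-50)
cv2.imwrite("pics/c6.png",np.hstack([cv2.resize(w[150:330,230:410],(400,400)),cv2.resize(s[y:y+100,x:x+100],(400,400),interpolation=cv2.INTER_CUBIC)]))
E
```

```text
[ 0.55405265 -0.277626    0.12551477] [-0.77750113 -0.04565204 -0.37492844] [ 0.05284482  0.21419463 -0.02335008]
```

View pics/c6.png

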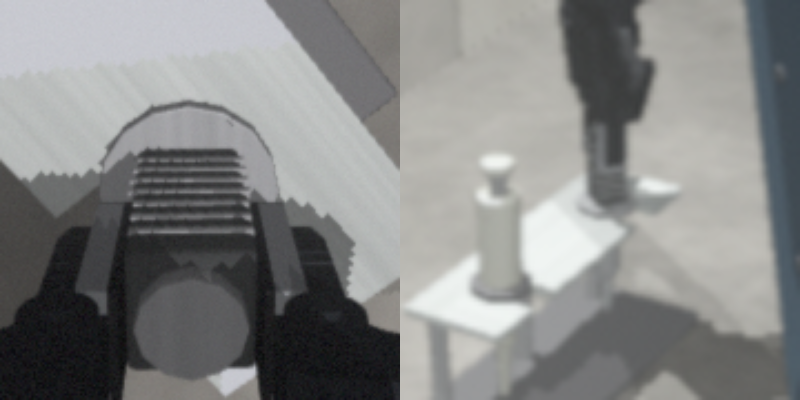

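The collar rests on the plate in the slot; the wrist no longer carries the punch's 2 N. I open and rise.

Call:
carry_out(deltas="0 0 0.5 0 0 0 1; 0 0 0.5 0 0 0 0.6; 0 0 0.5 0 0 0 0.4; 0 0 0.5 0 0 0 0; 0 0 0.5 0 0 0 0; 0 0 0.5 0 0 0 0; 0 0 0.5 0 0 0 0; 0 0 0.5 0 0 0 0")

```text
time_s: 17.35
eef_pos: [0.5541, -0.2776, 0.1248]
eef_rot: [0.0, 0.913, 0.407, 0.0]
wrist_force: [-0.6, 0.3, 0.7]
opening: 1.002
grasp_force: 0.0
```

Call:
carry_out(deltas="0 0 -10 0 0 0 0; 0 0 -30 0 0 0 0; 0 0 -60 0 0 0 0; 0 0 -100 0 0 0 0; 0 0 -140 0 0 0 0; 0 0 -175 0 0 0 0; 0 0 -175 0 0 0 0; 0 0 -175 0 0 0 0; 0 0 -175 0 0 0 0")

```text
time_s: 18.48
eef_pos: [0.5536, -0.2771, 0.2986]
eef_rot: [-0.001, 0.913, 0.407, -0.001]
wrist_force: [0.1, -0.4, 0.5]
opening: 0.996
grasp_force: 0.0
```

```bash
python3 - <<'E'
from h import *
K,C=cam("wrist"); w=vision.camera("wrist");s=vision.camera("side")
Ks,Cs=cam("side"); u=proj(Ks,Cs,np.array([.554,-.279,.11])); x,y=int(u[0]-50),int(u[1]-50)
v=proj(K,C,np.array([.554,-.279,.14])); a,b=int(v[0]-50),int(v[1]-50); print(a,b)
np.savez("w7.npz",K=K,C=C); cv2.imwrite("pics/w7.png",w)
cv2.imwrite("pics/c7.png",np.hstack([cv2.resize(w[b:b+100,a:a+100],(400,400),interpolation=cv2.INTER_CUBIC),cv2.resize(s[y:y+100,x:x+100],(400,400),interpolation=cv2.INTER_CUBIC)]))
E
```

```text
266 122
```

View pics/c7.png

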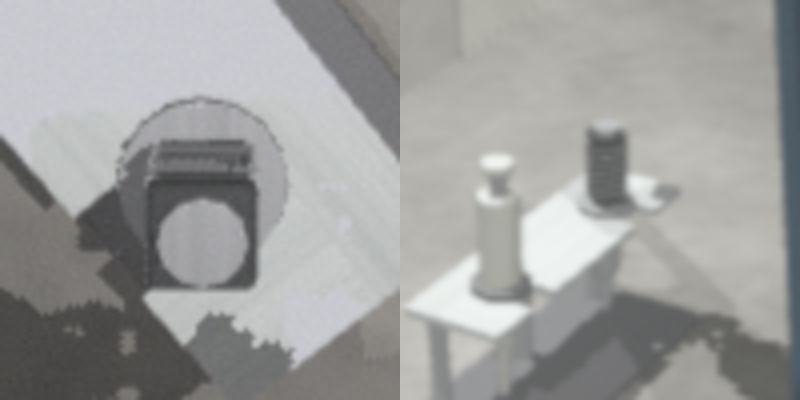

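The punch hangs upright in its slot with the collar flat on the plate (cap at crop (202,242), collar at (203,183)). The pipette has not moved.

```bash
python3 -c "
from h import *
d=np.load('w7.npz');print(ray(d['K'],d['C'],(316.4,182.4),.175),ray(d['K'],d['C'],(316.6,167.6),.116))
print(ctrl.hand_in())"
```

```text
[ 0.55319068 -0.2791778   0.175     ] [ 0.55346869 -0.27907196  0.116     ]
the job is handed in; nothing more can be done
None
```

The punch was tripped once, on the round mount of the farthest carrier, then hung back upright in its slot within about 1 mm of where it started with its point out, and the job is handed in.

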